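# Lock the citrus reamer onto its juicer stand

## Robot

A 6-joint arm with a two-finger parallel gripper is mounted at the origin on the work surface. World frame = base frame: x ahead of the robot, y to its left, z up, the work surface at z = 0. Lengths are in m, angles in degrees, forces in N, time in s.
With the tool pointing down it reaches from about 0.2 to 0.875 m from the base axis. Payload 3.4 kg.
Tool frame: the origin (TCP) lies on the centre line of the jaws, within the pads' length; the fingertips stand 25 mm ahead of it and the grasp point (between the pads) lies 6 mm ahead of it; z points along the fingers, y is the line along which they close (so a half turn about z gives the same grasp; the last joint's range is limited). The gripper opens to 94 mm and grips with 3 to 60 N. Pads are 16 mm wide; open, the fingers measure 119 mm over their backs; the gripper's body (75 mm by 177 mm) begins 78 mm behind the grasp point.
Start: joints at [60.619, 15.808, 86.224, -0, 77.962, -6.933], TCP at [0.22, 0.531, 0.23] pointing down, gripper open.
Joint ranges: [-165.64, 165.64], [-43.16, 119.46], [12.63, 154.43], [-67.54, 247.53], [6.08, 155.33], [-154.97, 154.97]. Speed limits (degrees/s): [147.25, 147.25, 180, 180, 180, 180].

## Interface

Orientations are given as a 3x3 rotation matrix whose columns are the frame's x, y, z axes.
In Python, from rig import robot gives the robot as it stands. The module is installed in compiled form; this text tells all that it offers.
- The arm moves only by the tool jog_arm, never from a script. Its argument "deltas" is a list that holds one entry, the list of rows, each a list of 5 numbers: the shift along the tool's x, y, z in m, then the turn about the tool's z in rad, then the finger opening in m, from 0 to 0.094. In form: [[[tx, ty, tz, spin, hand], ...]]. A call has 1 to 20 rows; each row is the pose to reach, as a shift and turn from the pose commanded when the call began, along the tool's axes at that moment; what a row does not reach only later rows make up. A row lasts 1/8 s, in which the tool goes at most 62.5 mm and 10.7 degrees, less where a joint would pass 70% of its speed; a pose out of reach is approached as far as the arm can. A call with a gripper value outside its range is refused whole. The fingers move at their own pace and stop on an object; "grip_force" is the grip in N (left out, the last holds). Time passes only in rows, so rows that repeat a pose let the fingers close. It gives the time, the measured TCP pose, the force, the opening and the grip force at its end, in the units of the state.
- robot.get_obs(): the state, without advancing time (a new reading comes with each control period).
- robot.read_camera(name): name is "scene" or "top" or "wrist"; returns a dict with "pixels" (384x512x3 uint8, red, green, blue), "depth" (384x512 float32, m along the optical axis (not along the pixel's ray), 0 where there is no reading), "vertical_fov" (degrees; the focal length in pixels is half the picture's height over the tangent of half this angle, whatever the lens; pixels are square), "cx", "cy" (the principal point, pixels), "pose" (4x4, takes a point from camera to world coordinates); the wrist camera has in their place "tool_from_camera" (4x4, takes a point from camera to tool coordinates, whose origin is the TCP and whose axes are the flange's). Camera axes: x right, y down, z forward; pixel columns grow to the right and rows downward; lengths in m; the calibration is good to about 2 mm. A picture is of the moment at which its call begins: read the wrist's pose just before it.
- robot.close_job(): hands the job in; it is judged then, once.
The state is a dict: "time": time; "q": joint angles; "joint_velocities": joint speeds; "joint_torque": joint torques, N m; "eef_pos": TCP position; "orientation": TCP orientation; "force": force on the tool from outside, world axes, zero at the start; "torque": the same for the moment, N m; "opening": opening from 0.0 (shut) to 1.0 (fully open); "finger_force": force on a finger pad.
Only numpy, scipy, OpenCV 4.12 (cv2) and the standard library are available. Lean on these libraries where they do the work, as an engineer would, in place of code of your own. Each camera call takes 0.05 s, during which the arm holds its last target. There are 200 camera calls.

## Task

The yellow citrus reamer has only been dropped onto its juicer stand and would lift straight off. Push it down against the spring and give it a quarter turn clockwise, seen from above, so that it is locked on, then let go. Leave the white reamer, already locked on the other stand, as it is.

Things in the scene. Friction and masses are not known exactly. Their poses are not given: they have to be found in the camera images.
- reamer_grip (a point): Yellow plastic citrus reamer, 120 g, upright in its stand. Point: on its axis, mid grip. Grip block: two upright flats 28 mm apart, normal to y (fingers close along y), 44 mm along x, from 25 mm below to 16 mm above the point; ridged tip to 36 mm above. Below the block a skirt 72 mm across, with a pointer tab along +x to 46 mm from the axis. z up. x starts within 4 deg of the stand's x.
- stand_top (a point): Centre of the top of the yellow reamer's fixed round dark slate-grey stand (124 mm across, 87 mm high). z up. Rim dots: white along +x (tab points here when open), green along -y (locked), a quarter turn clockwise from above. The reamer's two foot lugs stand in socket slots. Grip point above this point: 44 mm at the start, 38 mm when locked and let go. Side play 2 mm.
- plate (a joint): Sprung plate under the reamer: 0 m at the start (top), 0.012 fully pressed. Push needed: 5 N to start, 7 N at 0.0062, where the lugs clear the ledges, 10 N at 0.012. At less than 0.0062 the reamer cannot turn; at 0.008 to 0.011 it turns freely, clockwise only, to a stop at about 100 degrees. Let go there, it rises to 0.0062, the lugs bearing up on the ledges; friction holds it.
- white_tab (a point): Outer end of the pointer tab of the white twin reamer, 46 mm from that reamer's axis, which lies along this point's -x. It is already locked on an equal second stand, 240 mm or more from the first; which of the two stands is on the left changes. Not to be moved.
Mind the look-alikes: they are no part of the job. What is meant by the part that bears reamer_grip is not red, and is the smaller of those in its own colour.

How it is judged:
By the outcome, as a careful person would: the job done as asked, in the order asked, and still so for the second after the job is handed in, with the robot touching nothing.
It also fails if it takes over 35 s, if anything falls off the work surface, if the arm or the gripper's body presses on something with over 40 N, if the wrist force passes 120 N, or if a joint passes its speed limit or range.

## Working session

There is one attempt and no reset: what is moved stays moved. The work goes in short steps, Python scripts to look and compute and a tool call to move; the robot and the scene stay as the last step left them, time stands still between calls to the robot, and variables do not carry over. Pictures are saved under pics/ and viewed, at most 10 in all, crops included, and the job is handed in when it is done.

Besides the shell and the picture viewer there is one more tool, called after "Call:" as a command line: name --argument value ..., lists and objects as JSON in quotes. jog_arm: Moves the arm, as the interface text tells. Its arguments: {"type":"object","properties":{"deltas":{"type":"array"},"grip_force":{"type":"number"}},"required":["deltas"]}

```bash
mkdir -p pics; cat > h.py <<'E'
import numpy as np, cv2
from rig import robot
def cam(n):
    o=robot.get_obs(); c=robot.read_camera(n)
    if 'pose' in c: T=np.array(c['pose'])
    else:
        W=np.eye(4); W[:3,:3]=np.array(o['orientation']); W[:3,3]=o['eef_pos']; T=W@np.array(c['tool_from_camera'])
    c['T']=T; c['f']=192/np.tan(np.radians(c['vertical_fov'])/2); return c
def pts(c):
    v,u=np.mgrid[0:384,0:512]; d=c['depth']
    P=np.stack([(u-c['cx'])/c['f']*d,(v-c['cy'])/c['f']*d,d],-1)
    return P@c['T'][:3,:3].T+c['T'][:3,3]
def plane(c,u,v,z):
    r=c['T'][:3,:3]@np.array([(u-c['cx'])/c['f'],(v-c['cy'])/c['f'],1]); t=c['T'][:3,3]
    return t+r*(z-t[2])/r[2]
def save(c,n): cv2.imwrite(n,c['pixels'][:,:,::-1])
E
python3 - <<'E'
from h import *
a=cam('top');b=cam('scene')
im=np.vstack([a['pixels'],b['pixels']])[:,:,::-1]
cv2.imwrite('pics/a.png',cv2.resize(a['pixels'][:,:,::-1],(800,600)));cv2.imwrite('pics/b.png',cv2.resize(b['pixels'][:,:,::-1],(800,600)))
o=robot.get_obs();print(o)
E
```

```text
{'time': 0.1, 'q': array([ 6.06186703e+01,  1.58440734e+01,  8.62878591e+01, -2.76144430e-03,
        7.79607935e+01, -6.93453740e+00]), 'joint_velocities': array([ 0.11258165, -0.15006946, -0.05943346,  0.00453065, -0.01949539,
       -0.0712513 ]), 'joint_torque': array([ 4.52206677e-06, -4.05456376e+01, -2.37780547e+01,  7.01458566e-02,
        2.99471326e-02, -2.60686943e-05]), 'eef_pos': array([0.21935739, 0.53101205, 0.2296912 ]), 'orientation': array([[-9.24238310e-01,  3.81815374e-01, -7.52933081e-04],
       [ 3.81816087e-01,  9.24237210e-01, -1.43333449e-03],
       [ 1.48619628e-04, -1.61222461e-03, -9.99998689e-01]]), 'force': array([-0.23874323, -0.66996195, -0.18239605]), 'torque': array([-0.00282821,  0.0107253 , -0.00251398]), 'finger_force': 0.0, 'opening': 0.9983418267185297}
```

View pics/a.png

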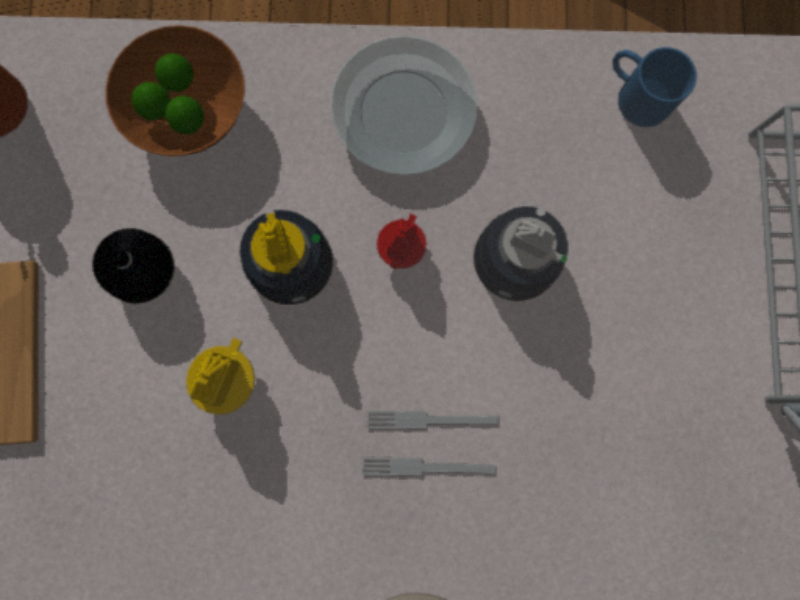

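View pics/b.png

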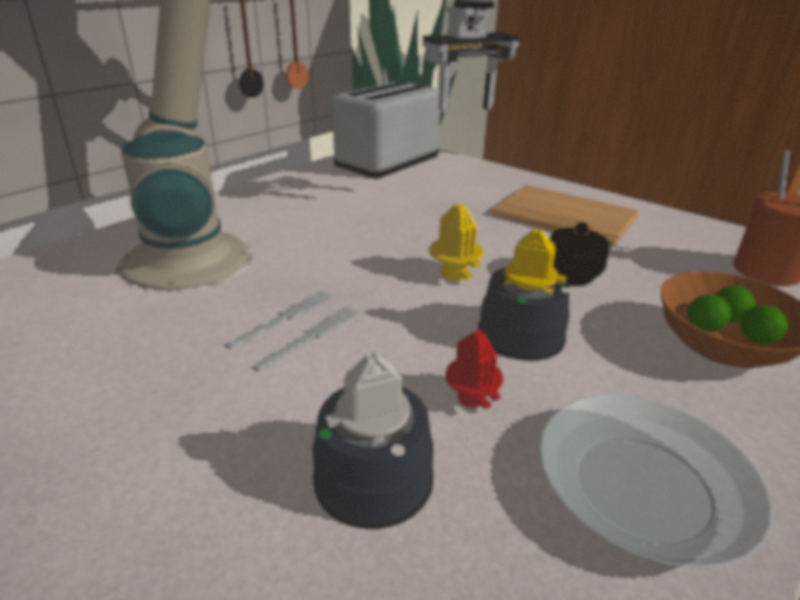

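The top view (800x600) shows the yellow reamer on its stand at (278,245), with its tab up at (270,217) and the green dot at (316,238). The candidates are that one, a larger loose yellow reamer at (221,380), a red one at (401,244) and the locked white one at (528,245). The smaller yellow one on the stand fits the description. Next I'll measure it and check it in a crop.

```bash
cat >> h.py <<'E'
def hsv(c): return cv2.cvtColor(c['pixels'],cv2.COLOR_RGB2HSV)
E
python3 - <<'E'
from h import *
for n in ('top','scene'):
    c=cam(n); P=pts(c); h=hsv(c); d=c['depth']>0
    y=(h[...,0]>20)&(h[...,0]<35)&(h[...,1]>150)&(h[...,2]>60)&d
    k,l,s,ce=cv2.connectedComponentsWithStats(y.astype(np.uint8))
    print(n,c['T'][:3,3])
    for i in range(1,k):
        if s[i,4]<60: continue
        Q=P[l==i]; print(s[i],Q.min(0).round(3),Q.max(0).round(3))
        for lo,hi in((.09,.112),(.112,.145),(.145,.18)):
            q=Q[(Q[:,2]>lo)&(Q[:,2]<hi)]
            if len(q)>5: print('  ',lo,len(q),np.median(q,0).round(4),q.min(0).round(3),q.max(0).round(3), cv2.minAreaRect((q[:,:2]*1000).astype(np.float32)))
    dark=(h[...,2]<75)&d&(P[...,2]>.08)&(P[...,2]<.092)
    k,l,s,ce=cv2.connectedComponentsWithStats(dark.astype(np.uint8))
    for i in range(1,k):
        if s[i,4]<60: continue
        q=P[l==i]; print('dark',s[i],np.median(q[:,2]),cv2.minEnclosingCircle((q[:,:2]*1000).astype(np.float32)))
    g=(h[...,0]>50)&(h[...,0]<85)&(h[...,1]>100)&d&(P[...,2]>.075)&(P[...,2]<.1)
    k,l,s,ce=cv2.connectedComponentsWithStats(g.astype(np.uint8))
    for i in range(1,k):
        print('green',ce[i],s[i,4],plane(c,*ce[i],.087).round(4))
    if n=='top':
        cv2.imwrite('pics/c.png',cv2.resize(c['pixels'][115:205,140:230,::-1],(600,600),interpolation=cv2.INTER_CUBIC))
E
```

```text
top [0.36348045 0.03911259 0.9817301 ]
[160 137  35  38 951] [0.532 0.161 0.078] [0.609 0.235 0.17 ]
   0.09 525 [0.5619 0.1855 0.1053] [0.532 0.161 0.09 ] [0.609 0.233 0.112] ((566.5606079101562, 196.27734375), (72.62889862060547, 70.30712127685547), 54.91107940673828)
   0.112 130 [0.5472 0.186  0.1365] [0.539 0.177 0.113] [0.592 0.212 0.145] ((565.3289794921875, 194.98678588867188), (50.37919616699219, 28.140111923217773), 15.543421745300293)
   0.145 276 [0.5627 0.1927 0.1538] [0.542 0.177 0.145] [0.589 0.212 0.17 ] ((566.3748779296875, 194.8780059814453), (44.713226318359375, 26.91997718811035), 17.121397018432617)
[ 119  217   44   48 1480] [0.345 0.23  0.045] [0.445 0.321 0.133]
   0.09 337 [0.389  0.2663 0.103 ] [0.356 0.249 0.09 ] [0.424 0.3   0.112] ((389.9226989746094, 274.70867919921875), (37.1115608215332, 64.36946868896484), 69.8575439453125)
   0.112 258 [0.3892 0.2725 0.1202] [0.368 0.258 0.112] [0.413 0.291 0.133] ((389.8154296875, 274.347900390625), (27.63227653503418, 42.59126663208008), 69.5449447631836)
dark [413  31  31  19  87] 0.084756714254824 ((842.205688476
[... 5042 characters left out ...]
0507812, 186.04501342773438), (54.160606384277344, 23.420116424560547), 40.31602478027344)
   0.145 195 [0.5727 0.1871 0.1531] [0.551 0.177 0.145] [0.591 0.212 0.167] ((574.58984375, 187.8199462890625), (47.22970199584961, 23.202651977539062), 40.76445007324219)
dark [362 146  19   9  95] 0.08218359024723304 ((548.6636352539062, 400.8950500488281), 24.341569900512695)
dark [313 172  51  26 469] 0.08572184539401334 ((570.0914916992188, 190.69085693359375), 55.614044189453125)
dark [ 203  249   71   50 1178] 0.0860317860596278 ((582.256591796875, -142.99960327148438), 54.74554443359375)
green [333.5 192. ] 14 [0.5826 0.1458 0.087 ]
green [207.95238095 277.35714286] 42 [ 0.5627 -0.1884  0.087 ]
```

View pics/c.png

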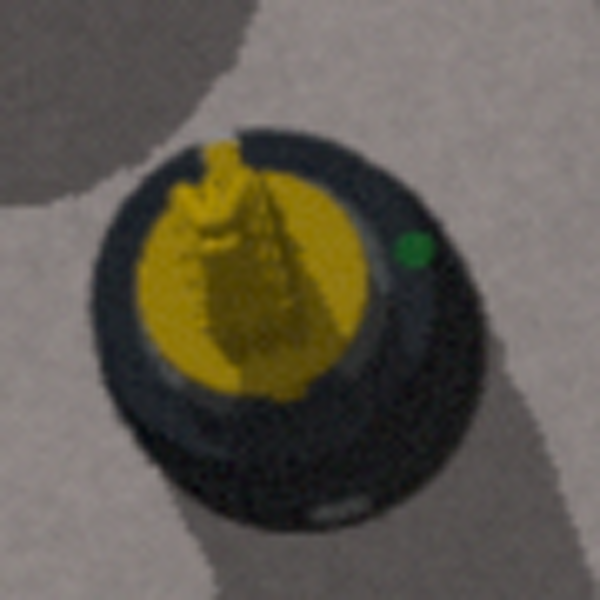

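The crop confirms the choice: the tab at (222,150) is in the open position and the green dot is at (415,248). The axis is at about (0.566, 0.195), the block yaw about 16.5° and the stand yaw about 19°. I'll move above it.

Call:
jog_arm --deltas '[[[-0.06,-0.024,0,-0.1,0.07],[-0.11,-0.044,0,-0.2,0.07],[-0.16,-0.064,0,-0.3,0.07],[-0.21,-0.083,0,-0.4,0.07],[-0.26,-0.103,0,-0.5,0.07],[-0.31,-0.123,0,-0.6,0.07],[-0.36,-0.143,0,-0.67,0.07],[-0.41,-0.163,0,-0.67,0.07],[-0.449,-0.178,0,-0.67,0.07],[-0.449,-0.178,0,-0.67,0.07],[-0.449,-0.178,0,-0.67,0.07],[-0.449,-0.178,0,-0.67,0.07]]]' --grip_force 40

```text
time: 1.7
eef_pos: [0.5655, 0.1965, 0.2305]
orientation: [[-0.961, -0.276, -0.001], [-0.276, 0.961, 0.0], [0.0, 0.001, -1.0]]
force: [-0.6, 0.0, 1.2]
opening: 0.745
finger_force: 0.0
```

```bash
python3 - <<'E'
from h import *
c=cam('wrist'); P=pts(c); h=hsv(c); d=c['depth']>0
o=robot.get_obs(); R=o['orientation'];print(o['eef_pos'],R.round(3).tolist(),o['q'].round(1),o['force'],c['tool_from_camera'])
y=(h[...,0]>20)&(h[...,0]<35)&(h[...,1]>130)&(h[...,2]>50)&d&(P[...,0]>.5)
for lo,hi in((.098,.112),(.112,.145),(.145,.152),(.152,.18)):
    q=P[y&(P[...,2]>lo)&(P[...,2]<hi)]
    if len(q)>5: print(lo,len(q),q.min(0).round(3),q.max(0).round(3),cv2.minAreaRect((q[:,:2]*1000).astype(np.float32)))
g=(h[...,0]>50)&(h[...,0]<85)&(h[...,1]>100)&(P[...,2]>.08)&(P[...,2]<.095)
print(g.sum(),P[g].mean(0))
save(c,'pics/d.png')
E
```

```text
[0.56562814 0.19654059 0.230652  ] [[-0.961, -0.276, -0.0], [-0.276, 0.961, 0.0], [0.0, 0.0, -1.0]] [ 12.5  17.9  83.2   0.   78.9 -93.5] [-0.11633133 -0.0439867  -0.06812761] [[ 2.60664324e-04 -9.65859079e-01 -2.59067889e-01  7.45312109e-02]
 [ 9.99999762e-01  8.64459223e-05  6.83873577e-04 -9.11049588e-04]
 [-6.38130141e-04 -2.59068005e-01  9.65858872e-01 -1.54464805e-01]
 [ 0.00000000e+00  0.00000000e+00  0.00000000e+00  1.00000000e+00]]
0.098 1879 [0.532 0.16  0.102] [0.613 0.231 0.112] ((567.256591796875, 195.2967987060547), (71.5373764038086, 71.01422882080078), 61.12600326538086)
0.112 262 [0.54  0.177 0.112] [0.593 0.213 0.145] ((566.58984375, 195.22415161132812), (49.78535461425781, 27.767961502075195), 15.16258430480957)
0.145 515 [0.542 0.177 0.145] [0.591 0.214 0.152] ((566.7901000976562, 195.24021911621094), (46.58325958251953, 27.613222122192383), 15.215210914611816)
0.152 826 [0.547 0.182 0.152] [0.586 0.209 0.169] ((566.55908203125, 195.3170928955078), (36.31459045410156, 21.655864715576172), 15.31523323059082)
211 [0.56056328 0.27929539 0.08517151]
```

View pics/d.png

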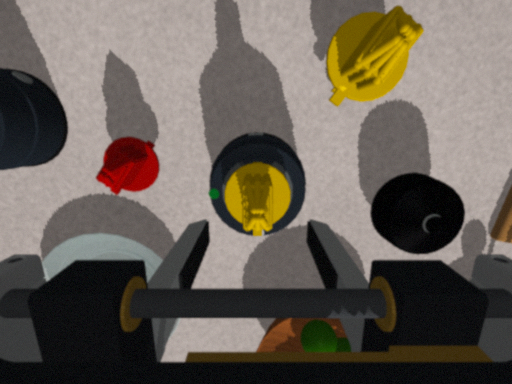

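The close view shows the reamer at (258,190) between the fingers and the green dot at (214,194). The axis is at (0.5667, 0.1953) with a yaw of 15.3°, so the alignment is good. I'll descend and grip.

Call:
jog_arm --deltas '[[[-0.0007,-0.0015,0.03,-0.0,0.07],[-0.0007,-0.0015,0.06,0.01,0.07],[-0.0007,-0.0015,0.08,0.01,0.07],[-0.0007,-0.0015,0.0905,0.01,0.06],[-0.0007,-0.0015,0.0905,0.01,0.05],[-0.0007,-0.0015,0.0905,0.01,0.04],[-0.0007,-0.0015,0.0905,0.01,0.03],[-0.0007,-0.0015,0.0905,0.01,0.02],[-0.0007,-0.0015,0.0905,0.01,0.02],[-0.0007,-0.0015,0.0905,0.01,0.02],[-0.0007,-0.0015,0.0905,0.01,0.02],[-0.0007,-0.0015,0.0905,0.01,0.02]]]' --grip_force 40

```text
time: 3.25
eef_pos: [0.5681, 0.1945, 0.1404]
orientation: [[-0.964, -0.265, 0.001], [-0.265, 0.964, 0.001], [-0.001, 0.0, -1.0]]
force: [-0.6, 1.0, 4.2]
opening: 0.299
finger_force: 40.0
```

```bash
python3 - <<'E'
from h import *
c=cam('wrist'); P=pts(c); h=hsv(c)
o=robot.get_obs();print(o['eef_pos'],np.degrees(np.arctan2(*-o['orientation'][[1,0],0])),o['force'],o['torque'],o['opening'],o['finger_force'])
for n in('wrist','top','scene'):
    c=cam(n); h=hsv(c)
    g=(h[...,0]>50)&(h[...,0]<85)&(h[...,1]>100)&(h[...,2]>40)
    k,l,s,ce=cv2.connectedComponentsWithStats(g.astype(np.uint8))
    for i in range(1,k):
        p=plane(c,*ce[i],.087)
        r=np.hypot(*(p[:2]-[.566,.195]))
        if s[i,4]>7 and r<.065: print(n,ce[i],s[i,4],p,r,'stand yaw',np.degrees(np.arctan2(p[1]-.195,p[0]-.566))+90)
E
```

```text
[0.56809387 0.19450479 0.14030458] 15.36128077634727 [-0.26722391  1.09477323  4.07314278] [ 0.35641809 -0.08100223 -0.02588398] 0.29698347596084596 40.00127613544464
wrist [199.8852459  219.53551913] 183 [0.58308684 0.14869058 0.087     ] 0.04936114225733327 stand yaw 20.2526092976546
top [201.5625  151.96875] 32 [0.58194443 0.14841637 0.087     ] 0.04923676668210018 stand yaw 18.89480983203123
scene [333.66666667 192.06666667] 15 [0.58303375 0.14581215 0.087     ] 0.05205374930967439 stand yaw 19.10097112692374
```

Call:
jog_arm --deltas '[[[0,0,0.003,0,0.02],[0,0,0.006,0,0.02],[0,0,0.0085,0,0.02],[0,0,0.0095,0,0.02],[0,0,0.0095,0,0.02],[0,0,0.0095,0,0.02]]]' --grip_force 50

```text
time: 4.2
eef_pos: [0.5681, 0.1945, 0.1311]
orientation: [[-0.964, -0.265, 0.001], [-0.265, 0.964, 0.001], [-0.001, 0.0, -1.0]]
force: [-0.3, 0.6, 6.8]
opening: 0.296
finger_force: 50.0
```

Call:
jog_arm --deltas '[[[0,0,0.0005,0.04,0.02],[0.0001,0,0.0005,0.14,0.02],[0.0002,0.0,0.0005,0.27,0.02],[0.0003,0.0,0.0005,0.4,0.02],[0.0004,0.0001,0.0005,0.53,0.02],[0.0005,0.0001,0.0005,0.66,0.02],[0.0006,0.0002,0.0005,0.79,0.02]]]' --grip_force 50

```text
time: 5.08
eef_pos: [0.5676, 0.1938, 0.1306]
orientation: [[-0.865, 0.502, 0.001], [0.502, 0.865, -0.001], [-0.002, 0.0, -1.0]]
force: [0.2, 0.1, 7.4]
opening: 0.292
finger_force: 50.0
```

```bash
python3 - <<'E'
from h import *
o=robot.get_obs();print(o['eef_pos'],np.degrees(np.arctan2(*-o['orientation'][[1,0],0])),o['force'],o['torque'])
c=cam('top');cv2.imwrite('pics/e.png',cv2.resize(c['pixels'][115:205,140:230,::-1],(500,500)))
c=cam('wrist');save(c,'pics/f.png')
E
```

```text
[0.56757956 0.19384784 0.13063197] -30.120970223493146 [0.18869985 0.06622281 7.36231399] [ 0.05570945 -0.06987022  0.0434885 ]
```

View pics/f.png

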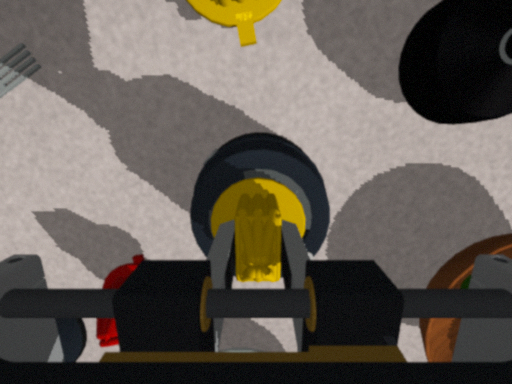

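The wrist view shows the reamer at (258,235) turning with the fingers at little torque. I'll finish the turn.

Call:
jog_arm --deltas '[[[-0.0001,0.0003,0,0.13,0.02],[0,0.0004,0,0.26,0.02],[0,0.0005,0,0.39,0.02],[0,0.0006,0,0.52,0.02],[0,0.0007,0,0.65,0.02],[0,0.0007,0,0.77,0.02],[0,0.0007,0,0.79,0.02],[0,0.0007,0,0.79,0.02],[0,0.0007,0,0.79,0.02]]]' --grip_force 50

```text
time: 6.3
eef_pos: [0.5678, 0.1943, 0.1306]
orientation: [[-0.256, 0.967, 0.001], [0.967, 0.256, -0.001], [-0.001, 0.001, -1.0]]
force: [-0.7, -0.3, 7.4]
opening: 0.292
finger_force: 50.0
```

```bash
python3 - <<'E'
from h import *
o=robot.get_obs();print(o['eef_pos'],np.degrees(np.arctan2(*-o['orientation'][[1,0],0])),o['force'],o['torque'])
c=cam('scene');cv2.imwrite('pics/g.png',cv2.resize(c['pixels'][120:250,280:400,::-1],(600,600)))
E
```

```text
[0.56781474 0.1942715  0.13059596] -75.142073665614 [-0.67220811 -0.31798136  7.37341747] [-0.16450857  0.06891329  0.0470744 ]
```

View pics/g.png

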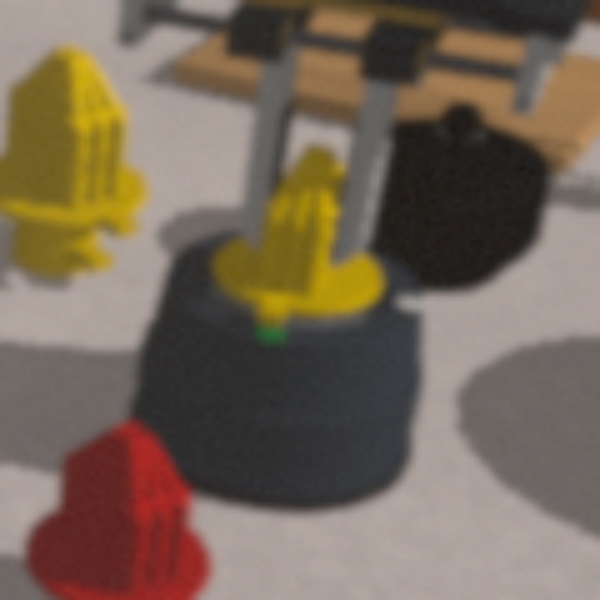

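The tab at (272,305) sits right over the green dot at (270,333), with the reamer still pressed. I'll ease up to the ledges, then open and retreat.

Call:
jog_arm --deltas '[[[0,0,-0.0015,0,0.02],[0,0,-0.003,0,0.02],[0,0,-0.0035,0,0.02],[0,0,-0.0035,0,0.03],[0,0,-0.0035,0,0.04],[0,0,-0.0035,0,0.055],[0,0,-0.0035,0,0.07],[0,0,-0.0035,0,0.07],[0,0,-0.0035,0,0.07],[0,0,-0.02,0,0.07],[0,0,-0.05,0,0.07],[0,0,-0.09,0,0.07],[0,0,-0.1,0,0.07],[0,0,-0.1,0,0.07]]]' --grip_force 20

```text
time: 8.1
eef_pos: [0.5676, 0.1949, 0.2308]
orientation: [[-0.256, 0.967, 0.002], [0.967, 0.256, 0.0], [-0.0, 0.002, -1.0]]
force: [-0.3, -0.2, -0.9]
opening: 0.746
finger_force: 0.0
```

```bash
python3 - <<'E'
from h import *
c=cam('wrist'); P=pts(c); h=hsv(c)
y=(h[...,0]>20)&(h[...,0]<35)&(h[...,1]>130)&(h[...,2]>50)&(P[...,0]>.5)
for lo,hi in((.09,.112),(.135,.15),(.145,.18)):
    q=P[y&(P[...,2]>lo)&(P[...,2]<hi)]; print(lo,len(q),q.min(0).round(3),q.max(0).round(4),np.median(q[:,2]),cv2.minAreaRect((q[:,:2]*1000).astype(np.float32)))
print(robot.get_obs()['opening'],robot.get_obs()['force'])
b=cam('scene'); im=np.hstack([cv2.resize(c['pixels'],(400,300)),cv2.resize(b['pixels'][115:310,180:440],(400,300))])
cv2.imwrite('pics/i.png',im[:,:,::-1])
E
```

```text
0.09 1841 [0.533 0.15  0.096] [0.6035 0.2308 0.1116] 0.10010717944771902 ((568.2660522460938, 195.32815551757812), (71.18608093261719, 71.26283264160156), 58.97813415527344)
0.135 879 [0.55  0.169 0.135] [0.5862 0.2217 0.1499] 0.14212840493956438 ((568.2219848632812, 195.50845336914062), (27.877531051635742, 49.49382781982422), 14.031001091003418)
0.145 842 [0.554 0.176 0.145] [0.5818 0.2149 0.1629] 0.15219945719762842 ((568.2471923828125, 195.49826049804688), (21.646217346191406, 36.140071868896484), 14.480034828186035)
0.7441099880603983 [ 0.42977268 -0.78929183 -0.36594549]
```

View pics/i.png

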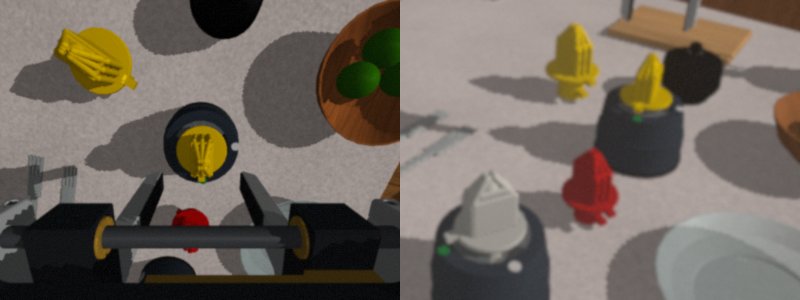

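The reamer stays 6 mm lower than at the start (its tip went from 0.169 to 0.163 m), and its tab is at the green dot (202,180). The gripper is clear and the white reamer was not touched.

```bash
python3 -c "
from rig import robot
print(robot.close_job())"
```

```text
the job is handed in; nothing more can be done
None
```

I pressed the yellow reamer down, turned it a quarter turn clockwise and let go; it stayed 6 mm lower with its tab at the green dot, so it is locked on, the white reamer was left alone, and the job is handed in (no verdict came back).

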